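Tip two tappets out of a snap-lid box

ROBOT

A 7-joint arm with a two-finger parallel gripper is mounted at the origin on a cart in front of the work surface, level with it; the furniture and walls round the work are solid. World frame = base frame: x ahead of the robot, y to its left, z up, the work surface at z = 0. Lengths are in m, angles in rad, forces in N, time in s.
With the tool pointing down it reaches from about 0.425 to 0.875 m from the base axis. Payload 4.7 kg.
Tool frame: the origin (TCP) lies between the finger pads; the fingertips stand 8 mm ahead of it and the grasp point (between the pads) lies 11 mm behind it; z points along the fingers, y is the line along which they close (so a half turn about z gives the same grasp; the last joint's range is limited). The gripper opens to 85 mm and grips with 20 to 120 N. Pads are 22 mm wide; open, the fingers measure 114 mm over their backs; the gripper's body (76 mm by 85 mm) begins 54 mm behind the grasp point. The pads swing forward as they close: fully open they stand 13 mm farther back than shut.
Start: joints at [-1.288, 0.321, -0.07, 1.45, 0.023, 1.371, -0.057], TCP at [0.173, 0.627, 0.239] pointing down, gripper open.
Joint ranges: [-2.86, 2.86], [-0.3, 2.09], [-1.38, 1.24], [0.06, 2.45], [-1.56, 4.7], [0.09, 2.05], [-2.69, 2.69]. Speed limits (rad/s): [2.57, 2.57, 3.14, 3.14, 3.14, 3.14, 3.14].

INTERFACE

Orientations are given as a unit quaternion [x, y, z, w].
In Python, from workcell import bot, cams, ticket gives the robot as it stands. The module is installed in compiled form; this text tells all that it offers.
- The arm moves only by the tool move_arm, never from a script. Its argument "increments" is one flat list of numbers, 7 for each row, row after row: the shift along the tool's x, y, z in mm, then the turn, a rotation vector about the tool's x, y, z in rad, then the opening, from 0 (shut) to 1 (fully open). In form: [x, y, z, rx, ry, rz, grip, x, y, z, rx, ry, rz, grip, ...]. A call has 1 to 8 rows; each row is the pose to reach, as a shift and turn from the pose commanded when the call began, along the tool's axes at that moment; what a row does not reach only later rows make up. A row lasts 1/8 s, in which the tool goes at most 62.5 mm and 10.7 degrees, less where a joint would pass 70% of its speed; a pose out of reach is approached as far as the arm can. A call with a gripper value outside its range is refused whole. The fingers move at their own pace and stop on an object; "squeeze" is the grip in N (left out, the last holds). Time passes only in rows, so rows that repeat a pose let the fingers close. It gives the time, the measured TCP pose, the force, the opening and the grip force at its end, in the units of the state.
- bot.read_state(): the state, without advancing time (a new reading comes with each control period).
- cams.camera(name): name is "scene" or "side" or "wrist"; returns the picture (480x640x3 uint8, red, green, blue); there is no depth.
- cams.camera_params(name): a dict with "fovy" (degrees; the focal length in pixels is half the picture's height over the tangent of half this angle, whatever the lens; pixels are square), "cx", "cy" (the principal point, pixels), "pose" (4x4, takes a point from camera to world coordinates). Camera axes: x right, y down, z forward; pixel columns grow to the right and rows downward; lengths in m; the calibration is good to about 2 mm. A picture is of the moment at which its call begins: read the wrist's pose just before it. camera_params takes no time and is no camera call; for the wrist camera it gives the pose at the moment of the call.
- ticket.hand_in(): hands the job in; it is judged then, once.
The state is a dict: "clock": time; "qpos": joint angles; "qvel": joint speeds; "effort": joint torques, N m; "tool_pos": TCP position; "ee_rot": TCP orientation; "contact_force": force on the tool from outside, world axes, zero at the start; "ft_torque": the same for the moment, N m; "gripper_width": opening from 0.0 (shut) to 1.0 (fully open); "grip_force": force on a finger pad.
Only numpy, scipy, OpenCV 4.12 (cv2) and the standard library are available. Lean on these libraries where they do the work, as an engineer would, in place of code of your own. Each camera call takes 0.05 s, during which the arm holds its last target. There are 200 camera calls.

TASK

Take the grey tipping box that hangs in the small steel stand by the clear tray: swing its hinged lid fully back by the peg on the lid's side, past the snap, so that it stays open by itself. Only then tip the box right over towards the tray with the lever at its other side, so that both tappets inside drop into the tray. Leave the lid fully back and the tappets lying in the tray.

Things in the scene. Friction and masses are not known exactly. Their poses are not given: they have to be found in the camera images.
- box_pivot (a point): middle of the axle, 70 mm above the bench, of a grey sheet-metal box (80 wide, 90 long at the rim, 41 mm deep) hung in a fixed dark steel stand. Axes, fixed: -x the way it pours, to the tray; +x to its back; y along the axle; z up. At rest its floor is 18 mm below this point, its rim 20 mm above. The stand's cheeks reach 50 mm out along +y and -y and 11 mm above the point
- tip_box (a joint): tip of the box about its axle, rad: 0 = level on its stop (as it starts), growing as the pouring lip goes down towards -x; 2.1 = right over, at its stop. Light to turn (1 to 3 N at the lever handle); past about 1.4 rad it falls on over by itself. The leaning front wall holds the tappets back until about 1.0 to 1.6 rad
- lever_handle (a point): grip point of the tipping lever: a black round bar 12 mm thick, 58 mm long, parallel to the axle, on a crank at the box's -y side; the point is on the bar's centre line, 85 mm from the box's middle and 60 mm from the axle line: at rest 52 mm behind (+x) and 30 mm above it, at full tip over the top to 52 mm in front, 30 mm above. The bar turns with the box and can turn between fingers
- tip_lid (a joint): opening angle of the lid relative to the box, rad: 0 = shut (as it starts), 2.0 = fully back, at its stop. An over-centre spring is the snap: below 1.2 rad it pulls the lid shut, above it pulls the lid open and holds it there, also while the box is tipped. It takes about 1 to 3 N at the peg
- lid_peg (a point): grip point of the lid's peg: a black round bar 10 mm thick that stands out 50 mm sideways near the lid's free edge on the box's +y side (away from the lever), parallel to the axle; the point is on the bar's centre line, 68 mm from the box's middle, 26 mm out from the lid, 80 mm from the hinge line. Lid shut: 4 mm in front (-x) of the axle, 23.5 mm above it. It turns with the lid
- lid_hinge (a point): middle of the lid's hinge line, on the box's back rim, parallel to the axle: 76 mm behind (+x) and 23.5 mm above the axle while the box is level. The lid is a plate 90 mm long, 82 mm wide, 3 mm thick
- tray_floor (a point): middle of the floor of a clear plastic tray, 240 mm long (its x), 170 mm wide (its y), with rims 22 mm high, open on top, fixed to the bench in front of the box, its near edge under the pouring lip; z up
- tappet_0_center (a point): one of two plain steel bucket tappets, squat cylinders 29 mm in diameter and 22 mm high, 30 to 65 g each, standing loose side by side inside the tipping box at the start (hidden by the lid); this point is at its centre
- tappet_1_center (a point): the other of two plain steel bucket tappets, squat cylinders 29 mm in diameter and 22 mm high, 30 to 65 g each, standing loose side by side inside the tipping box at the start (hidden by the lid); this point is at its centre

How it is judged:
On the way, in this order (a step that is already met when the one before it is completed fails the run):
1. the lid is swung fully back past its snap while the box is still level (value of joint tip_lid above 1.8 rad and value of joint tip_box below 0.3 rad), for 0.2 s.
2. the box is tipped well over with the lid still fully back (value of joint tip_lid above 1.7 rad and value of joint tip_box above 1.4 rad), for 0.1 s.
At the end, for the whole second after the job is handed in: Both tappets lie within the tray's rims, on its floor (centre less than 35 mm above it); the lid is still fully back (over 1.7 rad) and the box is at rest, tipped or set level again (x of tappet_0_center in the frame of tray_floor between -0.118 and 0.118 m and y of tappet_0_center in the frame of tray_floor between -0.083 and 0.083 m and z of tappet_0_center in the frame of tray_floor between 0 and 0.035 m and x of tappet_1_center in the frame of tray_floor between -0.118 and 0.118 m and y of tappet_1_center in the frame of tray_floor between -0.083 and 0.083 m and z of tappet_1_center in the frame of tray_floor between 0 and 0.035 m and value of joint tip_lid above 1.7 rad and velocity of joint tip_box between -0.2 and 0.2 rad/s); the robot touches nothing.
It fails at once if the box is tipped more than 0.4 rad while the lid is not fully back (under 1.6 rad) (value of joint tip_box above 0.4 rad and value of joint tip_lid below 1.6 rad).
It also fails if it takes over 51 s, if anything falls off the work surface, if the arm or the gripper's body presses on something with over 40 N, if the wrist force passes 120 N, or if a joint passes its speed limit or range.

## Working session

There is one attempt and no reset: what is moved stays moved. The work goes in short steps, Python scripts to look and compute and a tool call to move; the robot and the scene stay as the last step left them, time stands still between calls to the robot, and variables do not carry over. Pictures are saved under pics/ and viewed, at most 10 in all, crops included, and the job is handed in when it is done.

Besides the shell and the picture viewer there is one more tool, called after "Call:" as name(argument=value, ...) on one line, values as JSON. move_arm: Moves the arm, as the interface text tells. Its arguments: {"type":"object","properties":{"increments":{"type":"array","items":{"type":"number"}},"squeeze":{"type":"number"}},"required":["increments"]}

```bash
mkdir -p pics; cat > h.py <<'E'
import numpy as np, cv2
from workcell import bot,cams,ticket
from scipy.spatial.transform import Rotation as R
def K(n):
    p=cams.camera_params(n); f=240/np.tan(np.radians(p['fovy'])/2); return f,p['cx'],p['cy'],np.array(p['pose'])
def ray(n,u,v,k=None):
    f,cx,cy,T=k or K(n); d=T[:3,:3]@np.array([(u-cx)/f,(v-cy)/f,1]); return T[:3,3],d/np.linalg.norm(d)
def plane(n,u,v,z,k=None):
    o,d=ray(n,u,v,k); return o+d*(z-o[2])/d[2]
def tri(*rs):
    A=sum(np.eye(3)-np.outer(d,d) for o,d in rs); b=sum((np.eye(3)-np.outer(d,d))@o for o,d in rs)
    return np.linalg.solve(A,b)
def proj(n,P,k=None):
    f,cx,cy,T=k or K(n); c=T[:3,:3].T@(np.asarray(P)-T[:3,3]); return c[0]/c[2]*f+cx,c[1]/c[2]*f+cy
def snap(n,name):
    im=cams.camera(n); cv2.imwrite(f'pics/{name}.png',cv2.cvtColor(im,cv2.COLOR_RGB2BGR)); return im
E
python3 - <<'E'
from h import *
for n in('scene','side'): snap(n,n+'0'); print(n,K(n))
s=bot.read_state(); print(s['clock'],s['tool_pos'],s['ee_rot'],s['contact_force'])
E
```

```text
scene (np.float64(548.6537141762325), 320.6821722794727, 242.4196352134619, array([[ 0.55866581, -0.34622328,  0.75367231, -0.0505301 ],
       [-0.82937253, -0.22684232,  0.51057201, -0.36427206],
       [-0.00580714, -0.91031423, -0.41387713,  0.41753467],
       [ 0.        ,  0.        ,  0.        ,  1.        ]]))
side (np.float64(491.88368100776125), 313.24526538996633, 241.6900967239952, array([[-0.98548264, -0.100119  ,  0.13711363,  0.47991596],
       [-0.1690497 ,  0.50402953, -0.84698077,  0.7951356 ],
       [ 0.01568955, -0.85786387, -0.51363744,  0.52144974],
       [ 0.        ,  0.        ,  0.        ,  1.        ]]))
0.1 [0.17253556 0.62619441 0.2383237 ] [ 1.33971827e-01  9.90984763e-01 -8.62937952e-04 -6.73597234e-05] [-0.19460417  0.37714493 -0.17997839]
```

View pics/scene0.png

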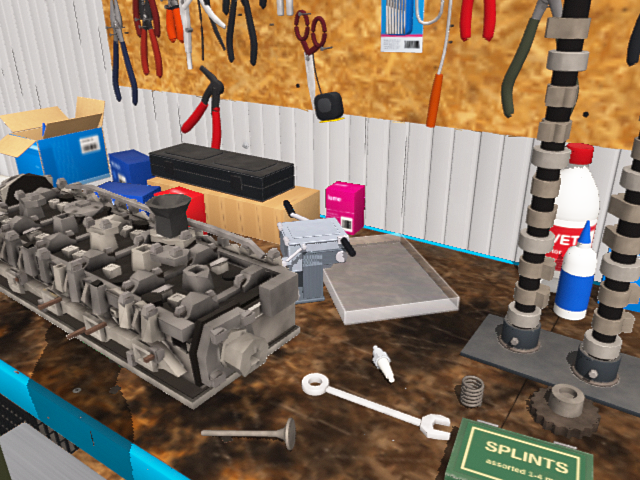

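View pics/side0.png

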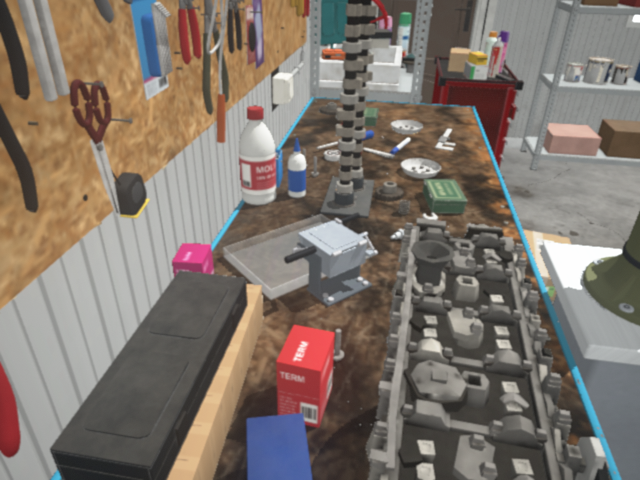

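Box seen at about (312,240) in scene and (335,250) in side, tray behind it; I need enlarged crops for the bars.

```bash
python3 - <<'E'
import cv2,numpy as np
a=cv2.imread('pics/scene0.png')[190:310,260:360]; b=cv2.imread('pics/side0.png')[205:305,270:390]
a=cv2.resize(a,(480,576),interpolation=cv2.INTER_CUBIC)[:, :400]
a=cv2.resize(cv2.imread('pics/scene0.png')[190:310,265:365],None,fx=4,fy=4,interpolation=cv2.INTER_CUBIC)
b=cv2.resize(b,None,fx=3.3333,fy=3.3333,interpolation=cv2.INTER_CUBIC)
c=np.zeros((480,800,3),np.uint8); c[:,:400]=a; c[:b.shape[0],400:400+b.shape[1]]=b[:,:400]
cv2.imwrite('pics/crop0.png',c)
E
```

```text
(no output)
```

View pics/crop0.png

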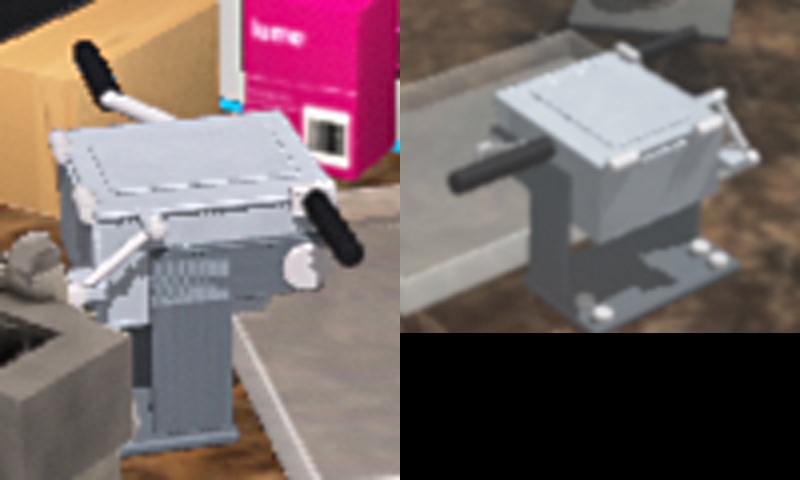

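```bash
python3 - <<'E'
from h import *
def s(x,y): return ray('scene',265+x/4,190+y/4)
def d(x,y): return ray('side',270+(x-400)/3.3333,205+y/3.3333)
for n,a,b in(('handle tip',(82,50),(458,181)),('handle root',(106,96),(548,149)),('peg tip',(352,252),(694,35)),('peg root',(312,197),(640,49)),
 ):
    r=s(*a),d(*b); p=tri(*r); print(n,p,[np.linalg.norm(np.cross(p-o,v)) for o,v in r])
for n,a in (('hl',(55,140)),('hr',(278,112)),('fl',(90,215)),('fr',(328,185))): print(n,plane('scene',265+a[0]/4,190+a[1]/4,.095))
for n,a in (('l',(495,95)),('t',(625,45)),('r',(725,105)),('b',(610,165))): print(n,plane('side',270+(a[0]-400)/3.3333,205+a[1]/3.3333,.095))
E
```

```text
handle tip [0.62329307 0.16262716 0.10176078] [np.float64(0.0008502332508761758), np.float64(0.0008502332508762301)]
handle root [0.58729328 0.1239775  0.10094513] [np.float64(0.0015550074372069388), np.float64(0.001555007437206928)]
peg tip [ 0.52932107 -0.02276453  0.09427712] [np.float64(0.0021217989140216737), np.float64(0.0021217989140217357)]
peg root [0.55556837 0.00873069 0.09814805] [np.float64(0.0009904611263991038), np.float64(0.0009904611263992225)]
hl [0.55503751 0.12319072 0.095     ]
hr [0.62574585 0.06730391 0.095     ]
fl [0.50732037 0.07032888 0.095     ]
fr [0.57579445 0.01369565 0.095     ]
l [0.62352812 0.0696559  0.095     ]
t [0.56408155 0.00159699 0.095     ]
r [0.50490762 0.05652535 0.095     ]
b [0.55553279 0.12549367 0.095     ]
```

```bash
cat >> h.py <<'E'
yaw=np.radians(137.25); PV=np.array([.586,.0455,.070])
def W(x,y,z): # box coords mm -> world
    c,s=np.cos(yaw),np.sin(yaw); return PV+np.array([c*x-s*y,s*x+c*y,z])/1000
def tool(zrot): # tool down, tool y along world angle zrot
    y=np.array([np.cos(zrot),np.sin(zrot),0]); z=np.array([0,0,-1.]); return np.c_[np.cross(y,z),y,z]
def rel(p,Rt,s=None):
    s=s or bot.read_state(); R0=R.from_quat(s['ee_rot']); 
    return np.r_[R0.inv().apply(np.asarray(p)-s['tool_pos'])*1000,(R0.inv()*R.from_matrix(Rt)).as_rotvec()].round(3)
E
python3 - <<'E'
from h import *
print('cam base',plane('scene',520,340,0),plane('side',350,205,0))
print('engine corner',tri(ray('scene',297,272),ray('side',407,228)), plane('scene',297,330,0))
print(W(-4,75,23.5),W(109,75,96))
p=W(-4,75,0);p[2]=.28
print(rel(p,tool(yaw-np.pi)))
E
```

```text
cam base [ 0.5961578  -0.24221869  0.        ] [ 0.56240354 -0.24806193  0.        ]
engine corner [0.43995476 0.0071944  0.09477373] [0.4531751  0.01682544 0.        ]
[ 0.53802723 -0.01228939  0.0935    ] [0.45504879 0.06441509 0.166     ]
[-5.21911e+02 -5.18587e+02 -4.07290e+01 -1.00000e-03  2.00000e-03
  2.04800e+00]
```

Call:
move_arm(increments=[-60,-60,-50,0,0,0.18,1,-520,-518,-41,0,0,2.048,1,-520,-518,-41,0,0,2.048,1,-520,-518,-41,0,0,2.048,1,-520,-518,-41,0,0,2.048,1,-520,-518,-41,0,0,2.048,1,-520,-518,-41,0,0,2.048,1,-520,-518,-41,0,0,2.048,1])

```text
clock: 1.1
tool_pos: [0.4167, 0.1979, 0.2769]
ee_rot: [0.773, 0.634, 0.0, -0.0]
contact_force: [0.3, -0.2, -0.7]
gripper_width: 1.002
grip_force: 0.0
```

```bash
python3 - <<'E'
from h import *
s=bot.read_state();p=W(-4,75,0);p[2]=.28
print(s['clock'],s['tool_pos'],s['qpos'],rel(p,tool(yaw-np.pi)))
E
```

```text
1.1 [0.4166546  0.19793293 0.27691534] [-0.87287958 -0.11800844  0.34347589  1.84810054  0.03988451  1.40442809
 -0.73472389] [-182.476  160.084   -3.164   -0.      -0.       0.55 ]
```

Call:
move_arm(increments=[-182,160,-3,0,0,0.55,0.5,-182,160,-3,0,0,0.55,0.5,-182,160,-3,0,0,0.55,0.5,-182,160,-3,0,0,0.55,0.5,-182,160,-3,0,0,0.55,0.5,-182,160,-3,0,0,0.55,0.5])

```text
clock: 1.85
tool_pos: [0.5383, -0.0083, 0.2795]
ee_rot: [0.915, 0.403, -0.0, -0.0]
contact_force: [-0.1, 0.7, 0.3]
gripper_width: 0.502
grip_force: 0.0
```

```bash
python3 - <<'E'
from h import *
s=bot.read_state();p=W(-4,75,0);p[2]=.28
print(s['clock'],s['tool_pos'],s['qpos'],rel(p,tool(yaw-np.pi)))
k=K('wrist'); im=snap('wrist','wrist0'); np.save('k0.npy',np.array(k,dtype=object),allow_pickle=True)
for n,q in (('peg',(-4,68,23.5)),('pegtip',(-4,92,23.5)),('pegroot',(-4,42,23.5)),('handle',(52,-85,30)),('hinge',(76,0,23.5))): print(n,proj('wrist',W(*q),k))
print(k[3])
E
```

```text
1.85 [ 0.53833244 -0.00833332  0.27947566] [-0.61865856  0.06237997  0.61698825  1.68716189 -0.03709692  1.4048876
 -0.73661475] [-3.127e+00  2.442e+00 -5.260e-01 -1.000e-03  0.000e+00  6.000e-03]
peg (np.float64(325.3295663281039), np.float64(210.40124487658557))
pegtip (np.float64(325.08518791012915), np.float64(235.79480527755757))
pegroot (np.float64(325.60509454673775), np.float64(181.77088332486878))
handle (np.float64(255.83119400581094), np.float64(19.295676770665892))
hinge (np.float64(233.4314655348555), np.float64(132.20429329428504))
[[ 7.38989758e-01 -6.50343299e-01 -1.75919672e-01  5.82050610e-01]
 [-6.73716252e-01 -7.13638629e-01 -1.91901846e-01  4.03658082e-02]
 [-7.40994181e-04  2.60333441e-01 -9.65518488e-01  4.14847797e-01]
 [ 0.00000000e+00  0.00000000e+00  0.00000000e+00  1.00000000e+00]]
```

View pics/wrist0.png

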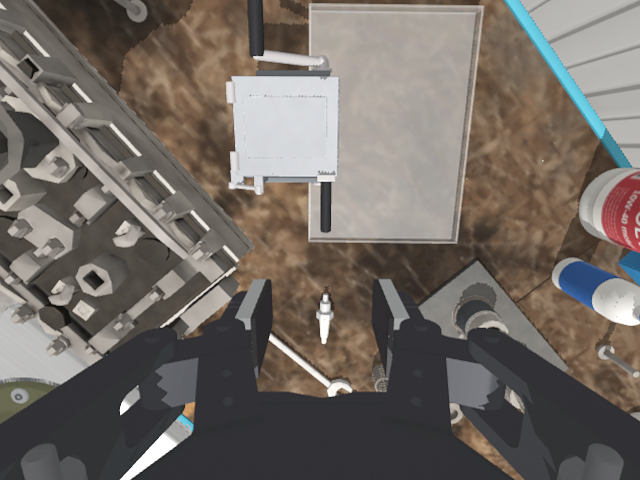

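The wrist view shows the peg vertical at column 326, rows 182–232, the handle at about (256, 0–57) — both match the prediction within about 3 px. Going down to the peg.

Call:
move_arm(increments=[-3,2.5,60,0,0,0.006,0.5,-3,2.5,120,0,0,0.006,0.5,-3,2.5,165,0,0,0.006,0.5,-3,2.5,196,0,0,0.006,0.5,-3,2.5,196,0,0,0.006,0.5,-3,2.5,196,0,0,0.006,0.5], squeeze=25)

```text
clock: 2.65
tool_pos: [0.5394, -0.0119, 0.0854]
ee_rot: [0.916, 0.401, 0.001, 0.0]
contact_force: [0.8, -0.0, -0.6]
gripper_width: 0.494
grip_force: 0.0
```

Call:
move_arm(increments=[0,0,0,0,0,0,0,0,0,0,0,0,0,0,0,0,0,0,0,0,0,0,0,0,0,0,0,0,0,0,0,0,0,0,0], squeeze=25)

```text
clock: 3.28
tool_pos: [0.539, -0.0121, 0.0853]
ee_rot: [0.916, 0.401, 0.001, -0.001]
contact_force: [-1.9, 1.3, 6.3]
gripper_width: 0.105
grip_force: 25.2
```

```bash
python3 - <<'E'
from h import *
s=bot.read_state();print(s['tool_pos'],s['qpos'],s['contact_force'])
# box coords of tcp
c,sn=np.cos(yaw),np.sin(yaw);d=(s['tool_pos']-PV)*1000;print(c*d[0]+sn*d[1],-sn*d[0]+c*d[1],d[2])
# tool y=-box x. arc rows
for t in np.arange(0.2,2.11,.1): print(round(t,2),np.round([80*(np.cos(t)-1),-80*np.sin(t)],0))
E
```

```text
[ 0.53899413 -0.01211929  0.0852576 ] [-0.56808731  0.24515184  0.61035428  1.92325853 -0.16591916  1.02149555
 -0.63093462] [-1.90485232  1.32257072  6.33554626]
-4.59455059979301 74.21876135758372 15.257600408516536
0.2 [ -2. -16.]
0.3 [ -4. -24.]
0.4 [ -6. -31.]
0.5 [-10. -38.]
0.6 [-14. -45.]
0.7 [-19. -52.]
0.8 [-24. -57.]
0.9 [-30. -63.]
1.0 [-37. -67.]
1.1 [-44. -71.]
1.2 [-51. -75.]
1.3 [-59. -77.]
1.4 [-66. -79.]
1.5 [-74. -80.]
1.6 [-82. -80.]
1.7 [-90. -79.]
1.8 [-98. -78.]
1.9 [-106.  -76.]
2.0 [-113.  -73.]
2.1 [-120.  -69.]
```

Call:
move_arm(increments=[0,-1,-8,0,0,0,0,0,-2,-16,0,0,0,0,0,-4,-24,0,0,0,0,0,-6,-31,0,0,0,0,0,-10,-38,0,0,0,0,0,-14,-45,0,0,0,0,0,-19,-52,0,0,0,0,0,-24,-57,0,0,0,0])

```text
clock: 4.28
tool_pos: [0.5231, 0.0021, 0.143]
ee_rot: [0.916, 0.4, 0.002, 0.002]
contact_force: [6.7, -1.4, 2.2]
gripper_width: 0.1
grip_force: 24.4
```

```bash
python3 - <<'E'
from h import *
s=bot.read_state();print(s['tool_pos'],s['contact_force'],s['qpos'],s['gripper_width'])
c,sn=np.cos(yaw),np.sin(yaw);d=(s['tool_pos']-PV)*1000;print(c*d[0]+sn*d[1],-sn*d[0]+c*d[1],d[2])
snap('side','side1'); a=snap('scene','scene1')
import cv2
b=cv2.imread('pics/side1.png')[130:310,250:410]; a=cv2.imread('pics/scene1.png')[130:310,230:390]
cv2.imwrite('pics/c1.png',cv2.resize(np.hstack([a,b]),None,fx=2.5,fy=2.5,interpolation=cv2.INTER_CUBIC))
E
```

```text
[0.52305779 0.00211199 0.14297085] [ 6.68920151 -1.40088283  2.2014472 ] [-0.62549775  0.12710342  0.61319171  1.90977821 -0.07944965  1.12337861
 -0.72935094] 0.10026248172468635
16.768072419261102 74.58600956420912 72.9708540498873
```

View pics/c1.png

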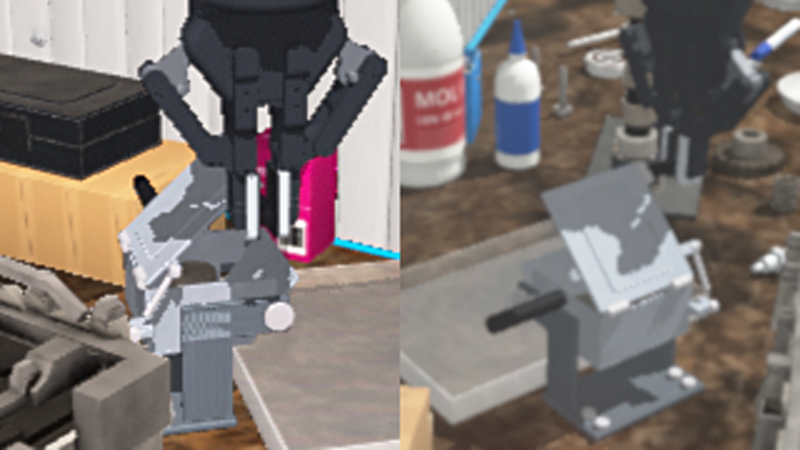

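The lid follows the fingers at about 45–50°, box level, lever unmoved. Continuing the arc.

Call:
move_arm(increments=[0,-6,-6,0,0,0,0,0,-13,-10,0,0,0,0,0,-20,-14,0,0,0,0,0,-27,-18,0,0,0,0,0,-35,-20,0,0,0,0,0,-42,-22,0,0,0,0,0,-50,-23,0,0,0,0,0,-58,-23,0,0,0,0])

```text
clock: 5.38
tool_pos: [0.4798, 0.042, 0.1666]
ee_rot: [0.916, 0.4, 0.002, 0.001]
contact_force: [0.6, 0.1, 9.1]
gripper_width: 0.106
grip_force: 26.3
```

Call:
move_arm(increments=[0,-8,1,0,0,0,0,0,-16,2,0,0,0,0,0,-24,4,0,0,0,0,0,-31,7,0,0,0,0,0,-33,8,0,0,0,0,0,-33,8,0,0,0,0])

```text
clock: 6.12
tool_pos: [0.4554, 0.0645, 0.1572]
ee_rot: [0.916, 0.4, 0.001, 0.001]
contact_force: [1.6, -0.2, 9.9]
gripper_width: 0.105
grip_force: 27.4
```

```bash
python3 - <<'E'
from h import *
s=bot.read_state();print(s['tool_pos'],s['contact_force'],s['qpos'],s['gripper_width'])
c,sn=np.cos(yaw),np.sin(yaw);d=(s['tool_pos']-PV)*1000;print(c*d[0]+sn*d[1],-sn*d[0]+c*d[1],d[2])
E
```

```text
[0.45537075 0.06454939 0.15724201] [ 1.56226644 -0.19575438  9.91066226] [-0.73121536 -0.04741058  0.52349739  2.02801013  0.0270277   1.15199561
 -0.96587415] 0.10520087677937312
108.85473669710817 74.68284038126524 87.24200519868319
```

Call:
move_arm(increments=[0,0,0,0,0,0,0.5,0,0,0,0,0,0,0.5,0,0,0,0,0,0,0.5,0,0,-30,0,0,0,0.5,0,0,-80,0,0,0,0.5,0,0,-120,0,0,0,0.5])

```text
clock: 6.88
tool_pos: [0.4539, 0.0649, 0.2773]
ee_rot: [0.916, 0.401, -0.0, 0.0]
contact_force: [0.2, 0.5, 0.1]
gripper_width: 0.501
grip_force: 0.0
```

```bash
python3 - <<'E'
from h import *
snap('side','side2'); snap('scene','scene2')
b=cv2.imread('pics/side2.png')[130:310,250:410]; a=cv2.imread('pics/scene2.png')[130:310,230:390]
cv2.imwrite('pics/c2.png',cv2.resize(np.hstack([a,b]),None,fx=2.5,fy=2.5,interpolation=cv2.INTER_CUBIC))
s=bot.read_state();print(s['tool_pos'],s['qpos'])
for p in (W(109,92,96),W(109,42,96)): print(proj('scene',p),proj('side',p))
# handle arc geometry
for z in (0.30,):
  q=W(52,-90,0);q[2]=z;print(q,rel(q,tool(yaw-np.pi)))
  q=W(-52,-90,0);print(q)
E
```

```text
[0.45622573 0.06546394 0.28014599] [-0.74399112 -0.14253434  0.49630395  1.85279572  0.06767066  1.40756402
 -1.00911664]
(np.float64(266.74907730379414), np.float64(213.36443322604265)) (np.float64(408.28684446721445), np.float64(201.44989410016495))
(np.float64(261.41205233658235), np.float64(200.09678160366798)) (np.float64(386.5194907556763), np.float64(209.60658741265487))
[0.6089073  0.14688666 0.3       ] [ 1.63585e+02  5.68230e+01 -1.86200e+01  3.00000e-03 -6.00000e-03
 -1.00000e-03]
[0.68527684 0.07629139 0.07      ]
```

View pics/c2.png

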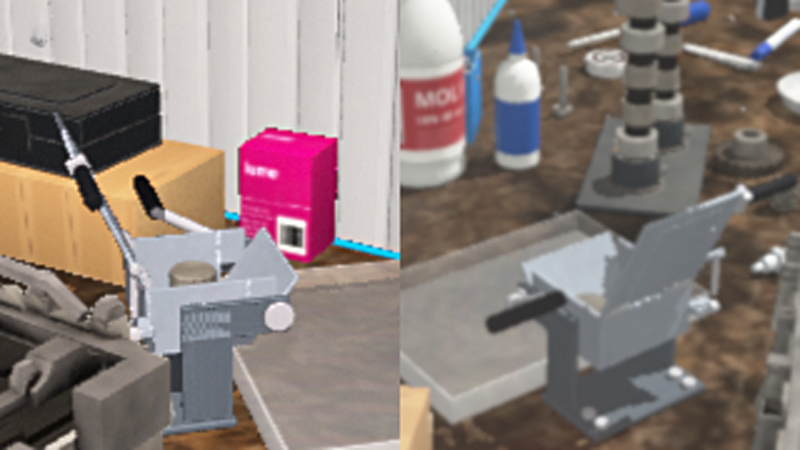

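The lid stands fully back by itself (peg at scene (260,194)–(269,212), as predicted), box level. Now the lever; check what stands near it.

```bash
python3 - <<'E'
from h import *
print('pink',plane('scene',329,228,0),plane('scene',346,235,0),plane('scene',363,230,0),'top',tri(ray('scene',345,186),ray('side',192,254)))
print('plank',plane('scene',318,210,.05),'case',plane('side',245,280,.1))
Rt=tool(yaw-np.pi)@R.from_rotvec([0,-.2,0]).as_matrix()
for g in ((52,-92,30),):
  P=W(*g)+.011*Rt[:,2]; up=P-.17*Rt[:,2]; print(P,up,rel(up,Rt),rel(P,Rt))
E
```

```text
pink [ 7.75076608e-01  1.75212674e-01 -5.55111512e-17] [0.76424104 0.129669   0.        ] [0.80273978 0.11479068 0.        ] top [0.78827342 0.14946105 0.08486165]
plank [0.73688575 0.1747219  0.05      ] case [0.6723618  0.22782594 0.1       ]
[0.60878147 0.14675055 0.08921927] [0.63170714 0.1715514  0.25583059] [ 1.96886e+02  5.66700e+01  2.57660e+01  3.00000e-03 -2.06000e-01
 -1.00000e-03] [ 1.62033e+02  5.61750e+01  1.92155e+02  3.00000e-03 -2.06000e-01
 -1.00000e-03]
```

Call:
move_arm(increments=[60,17,0,0,0,0,0.5,120,35,10,0,-0.1,0,0.5,180,52,20,0,-0.2,0,0.5,197,57,26,0,-0.2,0,0.5,197,57,26,0,-0.2,0,0.5,197,57,26,0,-0.2,0,0.5])

```text
clock: 7.72
tool_pos: [0.6293, 0.1693, 0.2509]
ee_rot: [0.912, 0.398, -0.091, 0.04]
contact_force: [-0.4, -0.1, 0.2]
gripper_width: 0.504
grip_force: 0.0
```

```bash
python3 - <<'E'
from h import *
Rt=tool(yaw-np.pi)@R.from_rotvec([0,-.2,0]).as_matrix()
P=W(52,-92,30)+.011*Rt[:,2]
s=bot.read_state();print(s['tool_pos'],s['qpos'],rel(P,Rt))
k=K('wrist'); im=snap('wrist','wrist1')
for q in ((52,-114,30),(52,-85,30),(52,-56,30)): print(proj('wrist',W(*q),k))
E
```

```text
[0.62931647 0.16934267 0.2508891 ] [-0.71077657  0.48649046  0.53126112  1.28337501 -0.12482522  1.59683854
 -0.95319161] [ 2.15900e+00  2.60000e-01  1.64513e+02 -0.00000e+00 -0.00000e+00
 -2.00000e-03]
(np.float64(322.65510277321204), np.float64(194.5148538502801))
(np.float64(322.6661534895556), np.float64(227.41346679825563))
(np.float64(322.676285792454), np.float64(257.57791052907425))
```

View pics/wrist1.png

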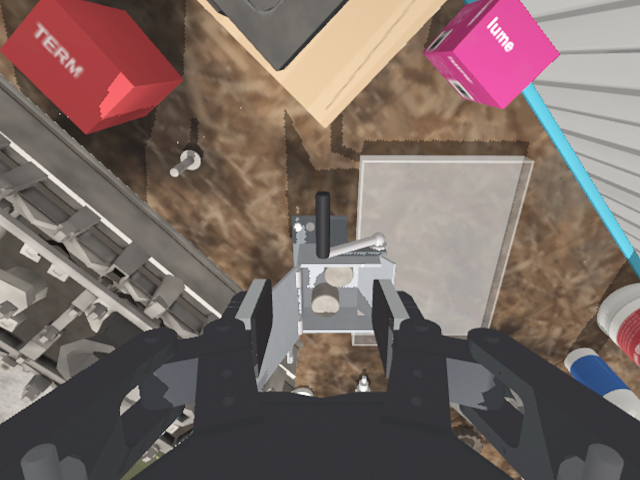

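The handle lies at column 322, rows 192–258, just as predicted. Descending and gripping.

Call:
move_arm(increments=[2,0,50,0,0,0,0.5,2,0,100,0,0,0,0.5,2,0,140,0,0,0,0.5,2,0,164,0,0,0,0.5,2,0,164,0,0,0,0.5,2,0,164,0,0,0,0,2,0,164,0,0,0,0,2,0,164,0,0,0,0], squeeze=25)

```text
clock: 8.78
tool_pos: [0.6108, 0.1484, 0.0914]
ee_rot: [0.912, 0.399, -0.089, 0.04]
contact_force: [1.6, -0.1, 7.7]
gripper_width: 0.128
grip_force: 24.8
```

Call:
move_arm(increments=[0,0,0,0,0,0,0,0,0,0,0,0,0,0])

```text
clock: 9.02
tool_pos: [0.6108, 0.1484, 0.0914]
ee_rot: [0.912, 0.399, -0.089, 0.041]
contact_force: [0.4, -1.5, 7.7]
gripper_width: 0.131
grip_force: 24.8
```

```bash
python3 - <<'E'
from h import *
Rt=tool(yaw-np.pi)@R.from_rotvec([0,-.2,0]).as_matrix()
P=W(52,-92,30)+.011*Rt[:,2]
s=bot.read_state();print(s['tool_pos'],s['qpos'],rel(P,Rt))
B=tool(yaw-np.pi); a0=np.radians(30)
for t in np.arange(.15,2.2,.15):
    a=a0+t; dx=60*(np.cos(a)-np.cos(a0)); dz=60*(np.sin(a)-np.sin(a0))
    w=(W(dx,0,dz)-PV)*1000; print(round(t,2),(Rt.T@w).round(0))
E
```

```text
[0.61083675 0.1484224  0.09143017] [-0.70605031  0.54153415  0.50751877  1.53778    -0.14903208  1.28924198
 -0.93357091] [-2.14e+00 -3.79e-01  2.68e+00  2.00e-03 -3.00e-03 -1.00e-03]
0.15 [-1.  5. -7.]
0.3 [ -3.  11. -14.]
0.45 [ -4.  18. -19.]
0.6 [ -5.  26. -24.]
0.75 [ -5.  34. -27.]
0.9 [ -6.  43. -29.]
1.05 [ -6.  52. -29.]
1.2 [ -6.  61. -29.]
1.35 [ -5.  70. -27.]
1.5 [ -5.  78. -23.]
1.65 [ -4.  86. -19.]
1.8 [ -3.  93. -14.]
1.95 [-1. 99. -7.]
2.1 [  0. 104.   0.]
```

Call:
move_arm(increments=[-1,5,-7,0,0,0,0,-3,11,-14,0,0,0,0,-4,18,-19,0,0,0,0,-5,26,-24,0,0,0,0,-5,34,-27,0,0,0,0,-6,43,-29,0,0,0,0,-6,52,-29,0,0,0,0,-6,52,-29,0,0,0,0])

```text
clock: 10.02
tool_pos: [0.6484, 0.1139, 0.1214]
ee_rot: [0.912, 0.399, -0.09, 0.04]
contact_force: [-1.8, 3.0, 7.4]
gripper_width: 0.13
grip_force: 26.3
```

```bash
python3 - <<'E'
from h import *
snap('side','side3'); snap('scene','scene3')
b=cv2.imread('pics/side3.png')[130:310,250:410]; a=cv2.imread('pics/scene3.png')[130:310,230:390]
cv2.imwrite('pics/c3.png',cv2.resize(np.hstack([a,b]),None,fx=2.5,fy=2.5,interpolation=cv2.INTER_CUBIC))
E
```

```text
(no output)
```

View pics/c3.png

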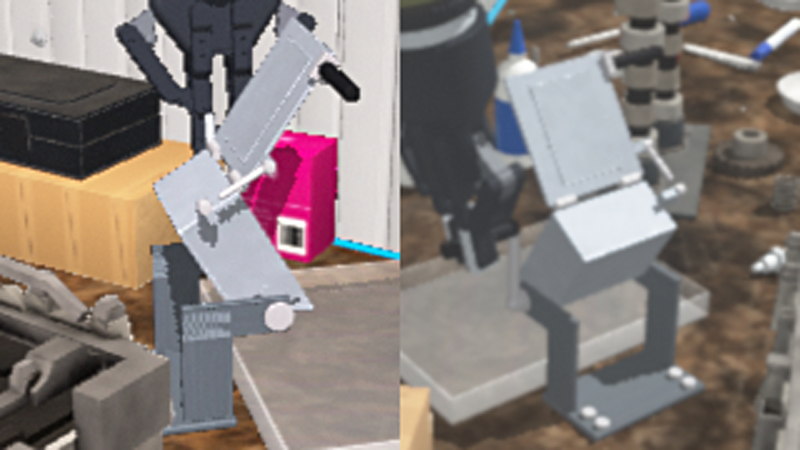

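The box is tipped about 60°, lid fully back, nothing near the gripper. Finishing the tip.

Call:
move_arm(increments=[0,9,0,0,0,0,0,1,18,2,0,0,0,0,1,26,6,0,0,0,0,2,34,10,0,0,0,0,3,41,15,0,0,0,0,5,47,22,0,0,0,0,6,51,28,0,0,0,0,6,51,28,0,0,0,0])

```text
clock: 11.12
tool_pos: [0.6861, 0.0788, 0.0886]
ee_rot: [0.912, 0.399, -0.09, 0.04]
contact_force: [3.9, 3.9, -1.3]
gripper_width: 0.13
grip_force: 28.6
```

Call:
move_arm(increments=[0,0,0,0,0,0,0,0,0,0,0,0,0,0,0,0,0,0,0,0,0.5,0,0,0,0,0,0,0.5,0,0,0,0,0,0,0.5,0,0,-40,0,0,0,0.5,0,0,-90,0,0,0,0.5,0,0,-140,0,0,0,0.5])

```text
clock: 12.12
tool_pos: [0.7035, 0.0987, 0.2285]
ee_rot: [0.912, 0.398, -0.092, 0.04]
contact_force: [0.8, -0.5, 0.5]
gripper_width: 0.5
grip_force: 0.0
```

```bash
python3 - <<'E'
from h import *
s=bot.read_state(); print(s['clock'],s['tool_pos'],s['contact_force'])
snap('side','side4'); snap('scene','scene4'); snap('wrist','wrist4')
b=cv2.imread('pics/side4.png')[150:330,220:380]; a=cv2.imread('pics/scene4.png')[170:350,270:430]
cv2.imwrite('pics/c4.png',cv2.resize(np.hstack([a,b]),None,fx=2.5,fy=2.5,interpolation=cv2.INTER_CUBIC))
E
```

```text
12.125 [0.70347841 0.0987388  0.22846491] [ 0.81971808 -0.51126075  0.47499415]
```

View pics/c4.png

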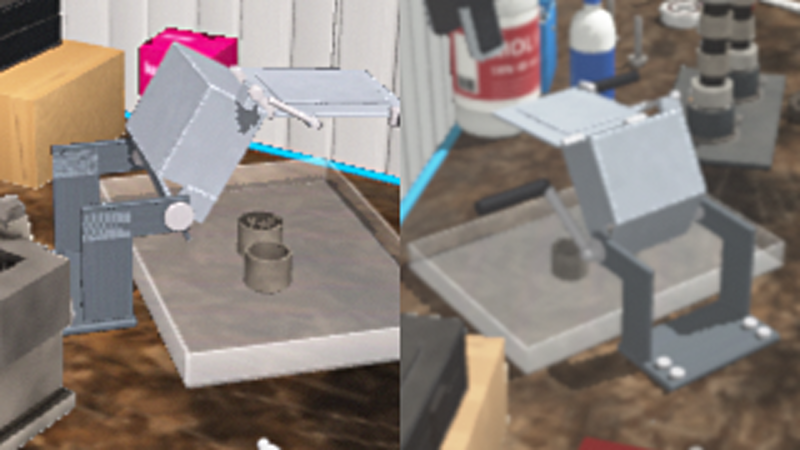

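View pics/wrist4.png

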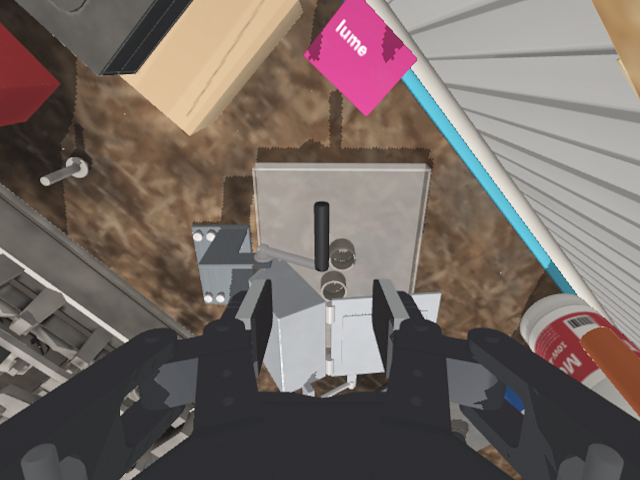

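Both tappets stand in the tray (scene crop (260,235) and (268,268)), the box rests right over, the lid is fully back and the gripper is clear. Rising a little more to settle, then handing in.

Call:
move_arm(increments=[0,0,-30,0,0,0,0.5,0,0,-60,0,0,0,0.5,0,0,-60,0,0,0,0.5,0,0,-60,0,0,0,0.5,0,0,-60,0,0,0,0.5])

```text
clock: 12.9
tool_pos: [0.711, 0.1076, 0.2839]
ee_rot: [0.912, 0.398, -0.093, 0.04]
contact_force: [-0.8, -0.7, 0.6]
gripper_width: 0.499
grip_force: 0.0
```

```bash
python3 -c "
from workcell import ticket
print(ticket.hand_in())"
```

```text
the job is handed in; nothing more can be done
None
```

I swung the lid fully back, where it stayed open by itself, then tipped the box right over, and both tappets dropped into the tray; I handed the job in at about 13 s with the gripper clear, but the hand-in returned no verdict.

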